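# Make up the soldering and polishing kits on a jeweller's bench

### The job

Make up two kits for the jewellery class: put the black charcoal block, the white-lidded flux jar and the grey spool of steel wire in the blue tray, and the brass doming block and the red polishing bar in the yellow tray. Put one thing to a compartment, in any compartment, flat on its floor and the same way up as you found it, and set things down rather than dropping them. Leave the green bar and the copper spool where they are.

Things in the scene. Friction and masses are not known exactly. Their poses are not given: they have to be found in the camera images.
- solder_tray: The soldering kit's tray: a blue plastic tray fixed to the bench, 76 (x) x 220 (y) x 14 mm high; floor, walls and ribs 4 mm thick, ribs level with the rim. Two ribs part it along its length (y) into three empty compartments, each 68 x 68 mm inside, 10 mm deep, centred at x = 0, y = -72, 0 and +72 mm. Origin: centre of the underside; z up.
- polish_tray: The polishing kit's tray: a yellow plastic tray fixed to the bench, 76 (x) x 220 (y) x 14 mm high; floor, walls and ribs 4 mm thick, ribs level with the rim. Two ribs part it along its length (y) into three empty compartments, each 68 x 68 mm inside, 10 mm deep, centred at x = 0, y = -72, 0 and +72 mm. Origin: centre of the underside; z up.
- charcoal: Charcoal soldering block, matt black, with two small grey spots on top; 50 (x) x 38 (y) x 32 mm high, about 50 g, lying flat. Origin: centre of its underside; z up.
- flux_jar: Flux jar: a small round amber glass jar with a white lid, 42 mm diameter, 42 mm high with its lid, about 80 g, standing. Origin: centre of its underside; z up.
- steel_spool: Spool of steel binding wire, standing on end: light grey flanges, dark grey winding, 42 mm diameter over the flanges (39 mm over the winding, which takes up the height from 6 to 32 mm), 38 mm high, about 100 g. Origin: centre of its underside; z up.
- doming_block: Brass doming block: a 42 mm cube of brass with dark round hollows marked on its top and two sides, about 600 g. Origin: centre of its underside; z up.
- rouge_bar: Red polishing bar (rouge): dark red block, 50 (x) x 28 (y) x 30 mm high, about 100 g, lying flat. Origin: centre of its underside; z up.
- green_bar: Green polishing bar, of the same size and shape as the red one: 50 (x) x 28 (y) x 30 mm high. Not part of either kit; loose. Origin: centre of its underside; z up.
- copper_spool: Spool of copper wire, copper-coloured all over, of the same size and shape as the steel one: 42 mm diameter, 38 mm high. Not part of either kit; loose. Origin: centre of its underside; z up.

How it is judged:
By the outcome, as a careful person would: the job done as asked, in the order asked, and still so for the second after the job is handed in, with the robot touching nothing.
It also fails if it takes over 128 s, if anything falls off the work surface, if the arm or the gripper's body presses on something with over 40 N, if the wrist force passes 120 N, or if a joint passes its speed limit or range.

### The arm

A 6-joint arm with a two-finger parallel gripper is mounted at the origin on the work surface. World frame = base frame: x ahead of the robot, y to its left, z up, the work surface at z = 0. Lengths are in m, angles in rad, forces in N, time in s.
With the tool pointing down it reaches from about 0.3 to 0.875 m from the base axis. Payload 6.4 kg.
Tool frame: the origin (TCP) lies between the finger pads; the fingertips stand 17 mm ahead of it and the grasp point (between the pads) lies 2 mm behind it; z points along the fingers, y is the line along which they close (so a half turn about z gives the same grasp; the last joint's range is limited). The gripper opens to 88 mm and grips with 3 to 60 N. Pads are 18 mm wide; open, the fingers measure 123 mm over their backs; the gripper's body (75 mm by 187 mm) begins 45 mm behind the grasp point.
Start: joints at [-1.354, 0.181, 1.607, -0, 1.354, -0.206], TCP at [0.236, -0.524, 0.256] pointing down, gripper open.
Joint ranges: [-2.99, 2.99], [-0.89, 2.07], [0.3, 2.58], [-1.14, 4.28], [0, 2.63], [-3.12, 3.12]. Speed limits (rad/s): [2.57, 2.57, 3.01, 3.14, 3.14, 3.14].

### API

Orientations are given as a rotation vector (axis times angle).
In Python, from station import robot gives the robot as it stands.
- The arm moves only by the tool servo_tool, never from a script. Its arguments are lists of equal length, an entry for each row: "xyz": the shift along the tool's x, y, z in m, a list of three; "roll": the turn about the tool's z in rad; "grip": the closure in counts, from 0 (fully open) to 255 (shut). In form: {"xyz": [[dx, dy, dz], ...], "roll": [roll, ...], "grip": [grip, ...]}. A call has 1 to 12 rows; each row is the pose to reach, as a shift and turn from the pose commanded when the call began, along the tool's axes at that moment; what a row does not reach only later rows make up. A row lasts 1/10 s, in which the tool goes at most 50 mm and 8.59 degrees, less where a joint would pass 70% of its speed; a pose out of reach is approached as far as the arm can. A call with a gripper value outside its range is refused whole. The fingers move at their own pace and stop on an object; the grip force is fixed at half the most. Time passes only in rows, so rows that repeat a pose let the fingers close. It gives the time, the measured TCP pose, the force, the opening and the grip force at its end, in the units of the state.
- robot.read_state(): the state, without advancing time (a new reading comes with each control period).
- robot.snapshot(name): name is "scene" or "side" or "wrist"; returns (picture, depth): 400x640x3 uint8, red, green, blue; 400x640 float32, m along the optical axis (not along the pixel's ray), 0 where there is no reading.
- robot.camera_model(name): a dict with "camera_matrix" (3x3 intrinsics, pixels), "rvec" (rotation vector, rad) and "tvec" (3), from world to camera coordinates, as OpenCV has them; the wrist camera has in their place "mount" (4x4, takes a point from camera to tool coordinates, whose origin is the TCP and whose axes are the flange's). Camera axes: x right, y down, z forward; pixel columns grow to the right and rows downward; lengths in m; the calibration is good to about 2 mm. A picture is of the moment at which its call begins: read the wrist's pose just before it. camera_model takes no time and is no camera call.
- robot.finish_job(): hands the job in; it is judged then, once.
The state is a dict: "t": time; "qpos": joint angles; "joint_vel": joint speeds; "joint_efforts": joint torques, N m; "eef_pos": TCP position; "ee_rot": TCP orientation; "ft_force": force on the tool from outside, world axes, zero at the start; "ft_torque": the same for the moment, N m; "grip_width": finger opening in m; "grip_force": force on a finger pad.
Only numpy, scipy, OpenCV 4.12 (cv2) and the standard library are available. Lean on these libraries where they do the work, as an engineer would, in place of code of your own. Each camera call takes 0.05 s, during which the arm holds its last target. There are 200 camera calls.

## Working session

There is one attempt and no reset: what is moved stays moved. The work goes in short steps, Python scripts to look and compute and a tool call to move; the robot and the scene stay as the last step left them, time stands still between calls to the robot, and variables do not carry over. Pictures are saved under pics/ and viewed, at most 14 in all, crops included, and the job is handed in when it is done.

Besides the shell and the picture viewer there is one more tool, called after "Call:" in YAML: its name, and indented under it one key for each argument. servo_tool: Moves the arm, as the interface text tells. Its arguments: {"type":"object","properties":{"xyz":{"type":"array"},"roll":{"type":"array"},"grip":{"type":"array"}},"required":["xyz","roll","grip"]}

```bash
mkdir -p pics; cat > h.py <<'E'
import numpy as np, cv2
from station import robot
def cam(n):
    m=robot.camera_model(n); K=np.array(m["camera_matrix"])
    if "mount" in m:
        s=robot.read_state(); T=np.eye(4); T[:3,:3]=cv2.Rodrigues(np.array(s["ee_rot"]))[0]; T[:3,3]=s["eef_pos"]
        M=T@np.array(m["mount"]); return K,M[:3,:3],M[:3,3]
    R=cv2.Rodrigues(np.array(m["rvec"]))[0]; return K,R.T,-R.T@np.array(m["tvec"]).ravel()
def ray(c,uv,z):
    K,R,o=c; uv=np.atleast_2d(uv).astype(float)
    d=(np.linalg.inv(K)@np.c_[uv,np.ones(len(uv))].T).T@R.T
    return o+d*((z-o[2])/d[:,2])[:,None]
def cloud(c,dep):
    K,R,o=c; v,u=np.indices(dep.shape); p=np.stack([(u-K[0,2])/K[0,0]*dep,(v-K[1,2])/K[1,1]*dep,dep],-1)
    return p@R.T+o
def save(n,im): cv2.imwrite("pics/"+n+".png",im[...,::-1])
E
python3 - <<'E'
from h import *
for n in("scene","side","wrist"):
    c=cam(n); im,d=robot.snapshot(n); save(n+"0",im); np.savez(n+"0",im=im,d=d); print(n,c[2].round(3),c[1].round(2).tolist(),c[0].round(0).tolist())
s=robot.read_state(); print(s)
E
```

```text
scene [ 1.176 -0.177  0.899] [[0.27, 0.73, -0.63], [0.96, -0.2, 0.18], [0.0, -0.65, -0.76]] [[424.0, 0.0, 320.0], [0.0, 424.0, 202.0], [0.0, 0.0, 1.0]]
side [0.44  0.84  0.695] [[-1.0, -0.03, 0.07], [-0.07, 0.63, -0.78], [-0.02, -0.78, -0.63]] [[397.0, 0.0, 319.0], [0.0, 397.0, 204.0], [0.0, 0.0, 1.0]]
wrist [ 0.302 -0.494  0.384] [[0.41, -0.88, -0.25], [-0.91, -0.4, -0.11], [-0.0, 0.28, -0.96]] [[306.0, 0.0, 320.0], [0.0, 306.0, 200.0], [0.0, 0.0, 1.0]]
{'t': 0.15, 'qpos': array([-1.35429744e+00,  1.81381908e-01,  1.60772431e+00, -9.77068444e-06,
        1.35382722e+00, -2.06294607e-01]), 'joint_vel': array([-0.00097785, -0.001193  , -0.0053873 , -0.00033569, -0.00038022,
       -0.00026144]), 'joint_efforts': array([ 1.21936479e-03, -4.34229183e+01, -3.42173088e+01,  7.03525124e-02,
        3.55713372e-02, -7.79619381e-05]), 'eef_pos': array([ 0.23586209, -0.52398867,  0.25503672]), 'ee_rot': array([-3.07034545e+00, -6.58908977e-01,  2.57200499e-05]), 'ft_force': array([0.30277666, 0.02166941, 0.36701989]), 'ft_torque': array([ 0.00932085,  0.01389492, -0.02207841]), 'grip_force': 0.0, 'grip_width': 0.08803216036652585}
```

View pics/scene0.png

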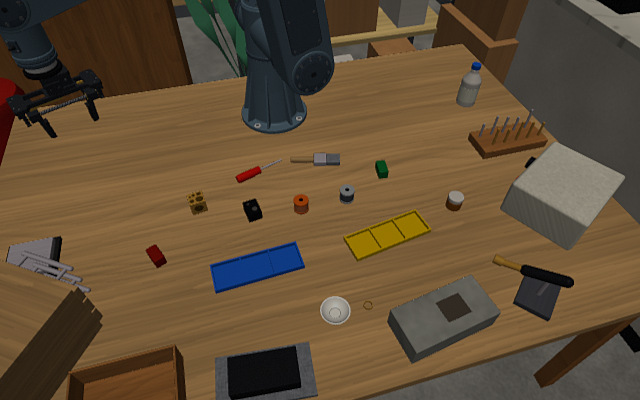

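View pics/side0.png

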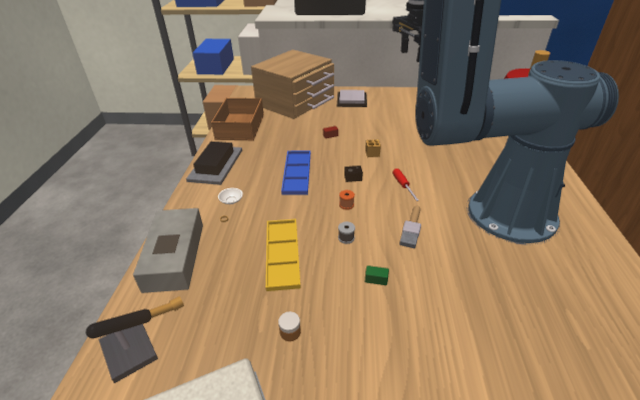

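The scene view shows the red bar at (156,256), brass block (198,203), charcoal (252,210), copper spool (301,204), steel spool (347,194), green bar (381,169), jar (455,201), blue tray (257,267) and yellow tray (388,235).

```bash
python3 - <<'E'
from h import *
f=np.load("scene0.npz"); im,d=f["im"],f["d"]; c=cam("scene"); P=cloud(c,d)
def box(n,q,h):
    (x,y),(a,b),t=cv2.minAreaRect((q[:,:2]*1000).astype(np.float32)); print(n,len(q),"ctr",round(x),round(y),"size",round(a),round(b),"ang",round(t),"z",np.percentile(q[:,2],[5,50,95]).round(3))
for n,u,v,h in [("rouge",156,256,.03),("brass",198,203,.042),("charcoal",252,210,.032),("copper",301,204,.038),("steel",347,194,.038),("green",381,169,.03),("jar",455,201,.042)]:
    q=P[v-16:v+17,u-16:u+17].reshape(-1,3); q=q[abs(q[:,2]-h)<.004]; box(n,q,h)
hsv=cv2.cvtColor(im,cv2.COLOR_RGB2HSV)
for n,lo,hi,(u,v) in [("blue",(100,120,40),(125,255,255),(257,267)),("yellow",(20,150,80),(32,255,255),(388,235))]:
    m=cv2.inRange(hsv,lo,hi); w=np.zeros_like(m); w[v-40:v+40,u-60:u+60]=1; m=m*w
    q=P[(m>0)]; box(n,q[q[:,2]>.009],0)
    ct=max(cv2.findContours(m,0,1)[0],key=cv2.contourArea)
    q=ray(c,ct[:,0],.014); box(n+" ray",q,0)
E
```

```text
rouge 194 ctr 504 -403 size 53 28 ang 25 z [0.027 0.03  0.033]
brass 191 ctr 359 -289 size 46 41 ang 9 z [0.039 0.042 0.045]
charcoal 217 ctr 422 -148 size 54 38 ang 9 z [0.029 0.032 0.034]
copper 149 ctr 440 -17 size 41 40 ang 20 z [0.035 0.037 0.04 ]
steel 139 ctr 439 115 size 39 40 ang 45 z [0.035 0.038 0.041]
green 112 ctr 369 246 size 28 52 ang 81 z [0.027 0.03  0.033]
jar 142 ctr 544 391 size 40 41 ang 61 z [0.039 0.042 0.044]
blue 558 ctr 866 -154 size 618 219 ang 3 z [0.01  0.013 0.017]
blue ray 226 ctr 600 -167 size 82 219 ang 3 z [0.014 0.014 0.014]
yellow 501 ctr 811 -4 size 198 782 ang 50 z [0.01  0.013 0.016]
yellow ray 254 ctr 594 176 size 85 226 ang 9 z [0.014 0.014 0.014]
```

```bash
cat >> h.py <<'E'
def psi():
    R=cv2.Rodrigues(np.array(robot.read_state()["ee_rot"]))[0]; return np.arctan2(R[1,0],R[0,0])
def plan(x,y,z,deg):
    s=robot.read_state(); R=cv2.Rodrigues(np.array(s["ee_rot"]))[0]
    print("t",round(s["t"],2),"pos",np.round(s["eef_pos"],4),"psi",round(np.degrees(psi()),1),"-> xyz",(R.T@(np.array([x,y,z])-s["eef_pos"])).round(4),"roll",round(psi()-np.radians(deg),3))
E
python3 - <<'E'
from h import *
plan(.50,.0,.32,9)
E
```

```text
t 0.15 pos [ 0.2359 -0.524   0.255 ] psi 24.2 -> xyz [ 0.4559 -0.3696 -0.0644] roll 0.266
```

Call:
servo_tool:
  xyz:
    - [0.456,-0.37,-0.065]
    - [0.456,-0.37,-0.065]
    - [0.456,-0.37,-0.065]
    - [0.456,-0.37,-0.065]
    - [0.456,-0.37,-0.065]
    - [0.456,-0.37,-0.065]
    - [0.456,-0.37,-0.065]
    - [0.456,-0.37,-0.065]
    - [0.456,-0.37,-0.065]
    - [0.456,-0.37,-0.065]
    - [0.456,-0.37,-0.065]
    - [0.456,-0.37,-0.065]
  roll: [0.266,0.266,0.266,0.266,0.266,0.266,0.266,0.266,0.266,0.266,0.266,0.266]
  grip: [0,0,0,0,0,0,0,0,0,0,0,0]

```text
t: 1.35
eef_pos: [0.5005, 0.0028, 0.321]
ee_rot: [-3.132, -0.248, -0.001]
ft_force: [0.1, -0.5, 0.4]
grip_width: 0.088
grip_force: 0.0
```

```bash
python3 - <<'E'
from h import *
plan(.50,.0,.32,9)
E
```

```text
t 1.35 pos [0.5005 0.0028 0.321 ] psi 9.1 -> xyz [-0.001   0.0027  0.001 ] roll 0.001
```

```bash
python3 - <<'E'
from h import *
robot.snapshot("wrist"); robot.snapshot("wrist")
c=cam("wrist"); im,d=robot.snapshot("wrist"); save("w1",im); np.savez("w1",im=im,d=d)
P=cloud(c,d); print(c[2])
hsv=cv2.cvtColor(im,cv2.COLOR_RGB2HSV)
for n,lo,hi in [("blue",(100,120,40),(125,255,255)),("yellow",(20,150,80),(32,255,255))]:
    m=cv2.inRange(hsv,lo,hi); ct=max(cv2.findContours(m,0,1)[0],key=cv2.contourArea)
    w=cv2.drawContours(np.zeros_like(m),[ct],-1,1,-1)>0
    for q in (ray(c,ct[:,0],.014),P[w&(P[...,2]>.0095)&(P[...,2]<.02)]): 
        print(n,ct[:,0].mean(0),cv2.minAreaRect((q[:,:2]*1000).astype(np.float32)))
E
```

```text
[0.57252746 0.01645458 0.45015902]
blue [453.39716312 115.45862884] ((596.9218139648438, -165.29116821289062), (75.20620727539062, 220.4308624267578), 3.1251378059387207)
blue [453.39716312 115.45862884] ((597.0050659179688, -166.62925720214844), (75.40505981445312, 219.47898864746094), 3.224024772644043)
yellow [202.52        75.46666667] ((591.8541870117188, 178.28529357910156), (74.40396118164062, 220.79095458984375), 9.395427703857422)
yellow [202.52        75.46666667] ((592.02490234375, 178.60421752929688), (74.86566925048828, 221.4014434814453), 9.412187576293945)
```

View pics/w1.png

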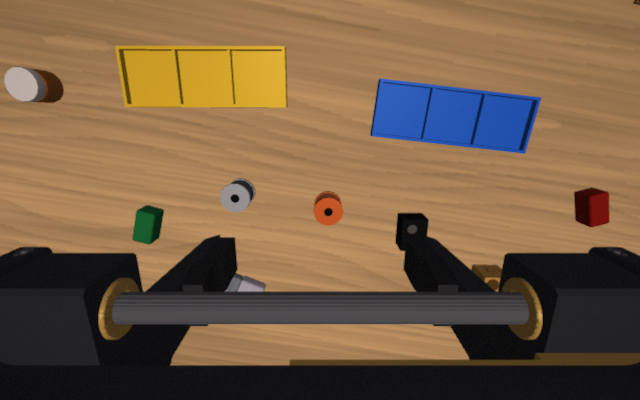

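The wrist view shows the trays complete (yellow about (200,75), blue (455,115)), steel spool (237,196), jar (25,84), red bar (592,207). Charcoal and brass are partly behind the fingers.

```bash
cat >> h.py <<'E'
def top(P,u,v,h,r=26):
    q=P[max(v-r,0):v+r,max(u-r,0):u+r].reshape(-1,3); q=q[abs(q[:,2]-h)<.005]
    return len(q),cv2.minAreaRect((q[:,:2]*1000).astype(np.float32)),np.median(q[:,2]).round(3)
E
python3 - <<'E'
from h import *
f=np.load("w1.npz"); c=cam("wrist"); P=cloud(c,f["d"])
for n,u,v,h in [("rouge",592,207,.03),("steel",237,196,.038),("jar",25,84,.042)]: print(n,top(P,u,v,h))
a=np.radians(9); plan(.422-.1*np.cos(a),-.148-.1*np.sin(a),.15,9)
E
```

```text
rouge (696, ((503.63995361328125, -404.30181884765625), (50.14799880981445, 29.842266082763672), 26.003629684448242), np.float64(0.029))
steel (683, ((438.8538818359375, 113.20091247558594), (39.80076599121094, 40.73192596435547), 53.49367141723633), np.float64(0.037))
jar (968, ((544.3668212890625, 388.9375915527344), (40.88831329345703, 41.13970184326172), 19.825401306152344), np.float64(0.041))
t 1.5 pos [0.5004 0.0023 0.3206] psi 9.2 -> xyz [-0.2015  0.1354  0.1706] roll 0.004
```

```bash
python3 - <<'E'
from h import *
plan(.422,-.149,.1,9);plan(.422,-.149,.03,9)
E
```

```text
t 1.5 pos [0.5004 0.0023 0.3206] psi 9.2 -> xyz [-0.1016  0.1368  0.2206] roll 0.004
t 1.5 pos [0.5004 0.0023 0.3206] psi 9.2 -> xyz [-0.1016  0.1368  0.2906] roll 0.004
```

Call:
servo_tool:
  xyz:
    - [-0.102,0.137,0.22]
    - [-0.102,0.137,0.22]
    - [-0.102,0.137,0.22]
    - [-0.102,0.137,0.22]
    - [-0.102,0.137,0.22]
    - [-0.102,0.137,0.22]
    - [-0.102,0.137,0.22]
    - [-0.102,0.137,0.255]
    - [-0.102,0.137,0.29]
    - [-0.102,0.137,0.29]
    - [-0.102,0.137,0.29]
    - [-0.102,0.137,0.29]
  roll: [0,0,0,0,0,0,0,0,0,0,0,0]
  grip: [0,0,0,0,0,0,0,0,0,0,0,0]

```text
t: 2.7
eef_pos: [0.4221, -0.1519, 0.0328]
ee_rot: [3.13, 0.246, 0.004]
ft_force: [-1.0, -0.4, 0.1]
grip_width: 0.0881
grip_force: 0.0
```

Call:
servo_tool:
  xyz:
    - [0,0,0]
    - [0,0,0]
    - [0,0,0]
    - [0,0,0]
    - [0,0,0]
    - [0,0,0]
    - [0,0,0]
    - [0,0,0]
  roll: [0,0,0,0,0,0,0,0]
  grip: [255,255,255,255,255,255,255,255]

```text
t: 3.5
eef_pos: [0.4205, -0.151, 0.0307]
ee_rot: [-3.132, -0.246, 0.0]
ft_force: [-0.4, 0.2, 0.5]
grip_width: 0.0379
grip_force: 30.0
```

```bash
python3 - <<'E'
from h import *
plan(.601,-.238,.15,93.2);plan(.601,-.238,.035,93.2)
print(robot.read_state()["grip_width"])
E
```

```text
t 3.5 pos [ 0.4205 -0.151   0.0307] psi 9.0 -> xyz [ 0.1647  0.114  -0.1194] roll -1.47
t 3.5 pos [ 0.4205 -0.151   0.0307] psi 9.0 -> xyz [ 0.1647  0.1141 -0.0044] roll -1.47
0.03794904172300535
```

Call:
servo_tool:
  xyz:
    - [0,0,-0.05]
    - [0,0,-0.1]
    - [0.0,0,-0.12]
    - [0.165,0.114,-0.12]
    - [0.165,0.114,-0.12]
    - [0.165,0.114,-0.12]
    - [0.165,0.114,-0.12]
    - [0.165,0.114,-0.12]
    - [0.165,0.114,-0.12]
    - [0.165,0.114,-0.12]
    - [0.165,0.114,-0.12]
    - [0.165,0.114,-0.12]
  roll: [0,0,-0.14,-0.29,-0.44,-0.59,-0.74,-0.89,-1.04,-1.19,-1.34,-1.47]
  grip: [255,255,255,255,255,255,255,255,255,255,255,255]

```text
t: 4.7
eef_pos: [0.6012, -0.2378, 0.15]
ee_rot: [-2.151, -2.288, 0.0]
ft_force: [-0.4, 0.4, 0.1]
grip_width: 0.038
grip_force: 30.0
```

```bash
python3 - <<'E'
from h import *
plan(.601,-.238,.0347,93.2)
print(robot.read_state()["grip_width"])
E
```

```text
t 4.7 pos [ 0.6012 -0.2378  0.15  ] psi 93.5 -> xyz [-2.000e-04 -1.000e-04  1.153e-01] roll 0.006
0.03795584919710413
```

Call:
servo_tool:
  xyz:
    - [0,0,0.04]
    - [0,0,0.08]
    - [0,0,0.1]
    - [0,0,0.108]
    - [0,0,0.112]
    - [0,0,0.115]
    - [0,0,0.115]
    - [0,0,0.115]
    - [0,0,0.115]
  roll: [0,0,0,0,0,0,0,0,0]
  grip: [255,255,255,255,255,255,255,255,255]

```text
t: 5.6
eef_pos: [0.602, -0.2383, 0.0368]
ee_rot: [2.157, 2.282, 0.001]
ft_force: [-0.6, -0.0, -0.9]
grip_width: 0.0379
grip_force: 30.0
```

Call:
servo_tool:
  xyz:
    - [0,0,0]
    - [0,0,0]
    - [0,0,0]
    - [0,0,-0.01]
    - [0,0,-0.05]
    - [0,0,-0.1]
    - [0,0,-0.14]
    - [0,0,-0.14]
  roll: [0,0,0,0,0,0,0,0]
  grip: [150,100,100,100,100,60,0,0]

```text
t: 6.4
eef_pos: [0.6051, -0.24, 0.1844]
ee_rot: [2.149, 2.273, 0.004]
ft_force: [0.6, -0.5, 0.3]
grip_width: 0.0756
grip_force: 0.0
```

```bash
python3 - <<'E'
from h import *
plan(.544,.389,.15,93.2);plan(.544,.389,.03,93.2)
E
```

```text
t 6.4 pos [ 0.6051 -0.24    0.1844] psi 93.2 -> xyz [ 0.6317 -0.026   0.0293] roll 0.0
t 6.4 pos [ 0.6051 -0.24    0.1844] psi 93.2 -> xyz [ 0.6326 -0.0273  0.1493] roll 0.0
```

```bash
python3 - <<'E'
from h import *
robot.snapshot("side"); robot.snapshot("side"); robot.snapshot("side"); robot.snapshot("side")
im,d=robot.snapshot("scene"); P=cloud(cam("scene"),d); save("s2",im[200:320,180:320].repeat(4,0).repeat(4,1))
q=P[220:310,200:320].reshape(-1,3); q=q[(q[:,2]>.025)&(q[:,2]<.06)&(q[:,0]<.66)&(q[:,0]>.54)];print(len(q),cv2.minAreaRect((q[:,:2]*1000).astype(np.float32)),np.percentile(q[:,2],[5,50,95]))
plan(.544,.389,.15,93.2);plan(.544,.389,.03,93.2)
E
```

```text
340 ((601.7549438476562, -235.97079467773438), (42.15395736694336, 49.67308807373047), 2.9240567684173584) [0.02765963 0.03562352 0.03818891]
t 6.65 pos [ 0.6003 -0.2373  0.1738] psi 93.2 -> xyz [ 0.6284 -0.0211  0.0251] roll 0.0
t 6.65 pos [ 0.6003 -0.2373  0.1738] psi 93.2 -> xyz [ 0.6282 -0.0208  0.1451] roll 0.0
```

View pics/s2.png

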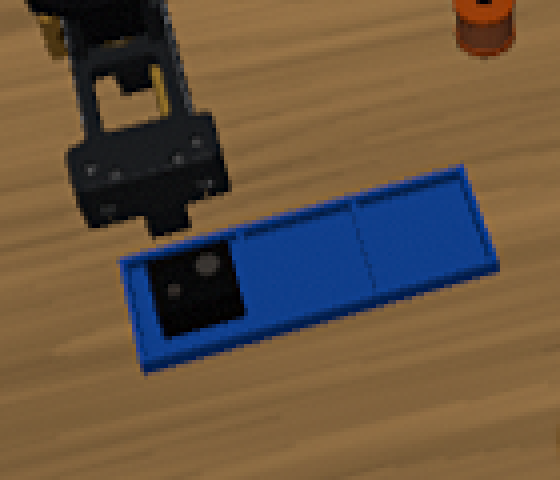

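The crop shows the charcoal flat in the left compartment, its top at 36 mm as expected. Next is the jar.

Call:
servo_tool:
  xyz:
    - [0.628,-0.021,0.025]
    - [0.628,-0.021,0.025]
    - [0.628,-0.021,0.025]
    - [0.628,-0.021,0.025]
    - [0.628,-0.021,0.025]
    - [0.628,-0.021,0.025]
    - [0.628,-0.021,0.025]
    - [0.628,-0.021,0.025]
    - [0.628,-0.021,0.025]
    - [0.628,-0.021,0.025]
    - [0.628,-0.021,0.025]
    - [0.628,-0.021,0.025]
  roll: [0,0,0,0,0,0,0,0,0,0,0,0]
  grip: [0,0,0,0,0,0,0,0,0,0,0,0]

```text
t: 7.85
eef_pos: [0.5463, 0.3608, 0.1496]
ee_rot: [-2.157, -2.282, 0.005]
ft_force: [1.0, -0.3, 0.1]
grip_width: 0.0884
grip_force: 0.0
```

Call:
servo_tool:
  xyz:
    - [0,0,0]
    - [0,0,0]
    - [0,0,0]
    - [0,0,0]
  roll: [0,0,0,0]
  grip: [0,0,0,0]

```text
t: 8.25
eef_pos: [0.5481, 0.3576, 0.1513]
ee_rot: [-2.16, -2.28, 0.002]
ft_force: [0.2, 0.4, -0.0]
grip_width: 0.0881
grip_force: 0.0
```

```bash
python3 - <<'E'
from h import *
plan(.544,.389,.03,93.2)
E
```

```text
t 8.25 pos [0.5481 0.3576 0.1513] psi 93.1 -> xyz [ 0.0317 -0.0023  0.1213] roll -0.002
```

Call:
servo_tool:
  xyz:
    - [0.032,-0.002,0]
    - [0.032,-0.002,0]
    - [0.032,-0.002,0.04]
    - [0.032,-0.002,0.08]
    - [0.032,-0.002,0.11]
    - [0.032,-0.002,0.121]
    - [0.032,-0.002,0.121]
    - [0.032,-0.002,0.121]
    - [0.032,-0.002,0.121]
  roll: [0,0,0,0,0,0,0,0,0]
  grip: [0,0,0,0,0,0,0,0,0]

```text
t: 9.15
eef_pos: [0.5458, 0.3915, 0.0334]
ee_rot: [2.158, 2.281, 0.006]
ft_force: [-0.2, 0.2, 0.6]
grip_width: 0.0884
grip_force: 0.0
```

Call:
servo_tool:
  xyz:
    - [0,0,0]
    - [0,0,0]
    - [0,0,0]
    - [0,0,0]
    - [0,0,0]
    - [0,0,0]
    - [0,0,0]
    - [0,0,0]
  roll: [0,0,0,0,0,0,0,0]
  grip: [255,255,255,255,255,255,255,255]

```text
t: 9.95
eef_pos: [0.544, 0.391, 0.0308]
ee_rot: [-2.158, -2.283, 0.0]
ft_force: [-0.1, 0.2, 0.2]
grip_width: 0.0415
grip_force: 30.0
```

```bash
python3 - <<'E'
from h import *
plan(.593,-.094,.15,93.2)
E
```

```text
t 9.95 pos [0.544  0.391  0.0308] psi 93.2 -> xyz [-0.487   0.0217 -0.1192] roll 0.0
```

Call:
servo_tool:
  xyz:
    - [0,0,-0.05]
    - [0,0,-0.1]
    - [-0.03,0,-0.12]
    - [-0.487,0.022,-0.12]
    - [-0.487,0.022,-0.12]
    - [-0.487,0.022,-0.12]
    - [-0.487,0.022,-0.12]
    - [-0.487,0.022,-0.12]
    - [-0.487,0.022,-0.12]
    - [-0.487,0.022,-0.12]
    - [-0.487,0.022,-0.12]
    - [-0.487,0.022,-0.12]
  roll: [0,0,0,0,0,0,0,0,0,0,0,0]
  grip: [255,255,255,255,255,255,255,255,255,255,255,255]

```text
t: 11.15
eef_pos: [0.5923, -0.0885, 0.1508]
ee_rot: [-2.158, -2.283, -0.0]
ft_force: [1.1, 0.1, -1.3]
grip_width: 0.0411
grip_force: 30.0
```

Call:
servo_tool:
  xyz:
    - [0,0,0]
    - [0,0,0]
    - [0,0,0]
    - [0,0,0]
  roll: [0,0,0,0]
  grip: [255,255,255,255]

```text
t: 11.55
eef_pos: [0.5923, -0.0848, 0.1507]
ee_rot: [-2.156, -2.284, 0.0]
ft_force: [0.9, 0.6, -0.8]
grip_width: 0.0411
grip_force: 30.0
```

```bash
python3 - <<'E'
from h import *
plan(.593,-.094,.0348,93.2)
E
```

```text
t 11.55 pos [ 0.5923 -0.0848  0.1507] psi 93.3 -> xyz [-0.0092  0.0003  0.1158] roll 0.002
```

Descend, settle, then release in a small opening and rise.

Call:
servo_tool:
  xyz:
    - [-0.009,0,0.03]
    - [-0.009,0,0.07]
    - [-0.009,0,0.1]
    - [-0.009,0,0.108]
    - [-0.009,0,0.112]
    - [-0.009,0,0.1155]
    - [-0.009,0,0.1155]
    - [-0.009,0,0.1155]
    - [-0.009,0,0.1155]
    - [-0.009,0,0.1155]
    - [-0.009,0,0.1155]
  roll: [0,0,0,0,0,0,0,0,0,0,0]
  grip: [255,255,255,255,255,255,255,255,255,255,255]

```text
t: 12.65
eef_pos: [0.5932, -0.0956, 0.0357]
ee_rot: [2.158, 2.282, 0.0]
ft_force: [0.4, 0.1, -1.5]
grip_width: 0.0411
grip_force: 30.0
```

Call:
servo_tool:
  xyz:
    - [0,0,0]
    - [0,0,0]
    - [0,0,0]
    - [0,0,-0.01]
    - [0,0,-0.05]
    - [0,0,-0.1]
    - [0,0,-0.14]
    - [0,0,-0.14]
    - [0,0,-0.14]
    - [0,0,-0.14]
  roll: [0,0,0,0,0,0,0,0,0,0]
  grip: [130,90,90,90,90,60,0,0,0,0]

```text
t: 13.65
eef_pos: [0.5921, -0.0951, 0.1742]
ee_rot: [-2.157, -2.281, 0.001]
ft_force: [0.1, -0.3, -0.0]
grip_width: 0.0881
grip_force: 0.0
```

```bash
python3 - <<'E'
from h import *
plan(.439,.113,.1,93.2)
plan(.439,.113,.0305,93.2)
E
```

```text
t 13.65 pos [ 0.5921 -0.0951  0.1742] psi 93.2 -> xyz [ 0.2163 -0.1411  0.0747] roll 0.0
t 13.65 pos [ 0.5921 -0.0951  0.1742] psi 93.2 -> xyz [ 0.2162 -0.1409  0.1442] roll 0.0
```

Call:
servo_tool:
  xyz:
    - [0.216,-0.141,0.05]
    - [0.216,-0.141,0.05]
    - [0.216,-0.141,0.05]
    - [0.216,-0.141,0.05]
    - [0.216,-0.141,0.05]
    - [0.216,-0.141,0.05]
    - [0.216,-0.141,0.05]
    - [0.216,-0.141,0.09]
    - [0.216,-0.141,0.13]
    - [0.216,-0.141,0.144]
    - [0.216,-0.141,0.144]
    - [0.216,-0.141,0.144]
  roll: [0,0,0,0,0,0,0,0,0,0,0,0]
  grip: [0,0,0,0,0,0,0,0,0,0,0,0]

```text
t: 14.85
eef_pos: [0.4412, 0.1113, 0.0315]
ee_rot: [2.16, 2.281, -0.0]
ft_force: [0.0, 1.0, -0.3]
grip_width: 0.088
grip_force: 0.0
```

Call:
servo_tool:
  xyz:
    - [0,0,0]
    - [0,0,0]
    - [0,0,0]
    - [0,0,0]
    - [0,0,0]
    - [0,0,0]
    - [0,0,0]
    - [0,0,0]
    - [0,0,0]
    - [0,0,0]
  roll: [0,0,0,0,0,0,0,0,0,0]
  grip: [0,0,255,255,255,255,255,255,255,255]

```text
t: 15.85
eef_pos: [0.44, 0.1123, 0.0314]
ee_rot: [-2.158, -2.283, 0.0]
ft_force: [-2.5, -0.2, 2.1]
grip_width: 0.0397
grip_force: 29.4
```

```bash
python3 - <<'E'
from h import *
plan(.597,-.166,.15,93.2)
E
```

```text
t 15.85 pos [0.44   0.1123 0.0314] psi 93.2 -> xyz [-0.2867  0.1411 -0.1187] roll 0.0
```

Width 39.7 mm is a little under the flange size, so I'll lift a bit and look.

Call:
servo_tool:
  xyz:
    - [0,0,-0.01]
    - [0,0,-0.03]
    - [0,0,-0.05]
    - [0,0,-0.05]
    - [0,0,-0.05]
    - [0,0,-0.05]
  roll: [0,0,0,0,0,0]
  grip: [255,255,255,255,255,255]

```text
t: 16.45
eef_pos: [0.4395, 0.1123, 0.0806]
ee_rot: [-2.158, -2.282, 0.001]
ft_force: [-0.4, -0.5, -1.7]
grip_width: 0.0395
grip_force: 29.7
```

```bash
python3 - <<'E'
from h import *
im,d=robot.snapshot("side"); save("sd3",im[160:260,290:410].repeat(5,0).repeat(5,1))
P=cloud(cam("side"),d); q=P[160:260,290:410].reshape(-1,3); q=q[(abs(q[:,0]-.44)<.03)&(abs(q[:,1]-.112)<.03)&(q[:,2]>.02)]
print(np.percentile(q[:,2],[0,2,5,20]),robot.read_state()["grip_width"])
E
```

```text
[0.05256898 0.05719482 0.06229394 0.08740657] 0.0396352096849084
```

View pics/sd3.png

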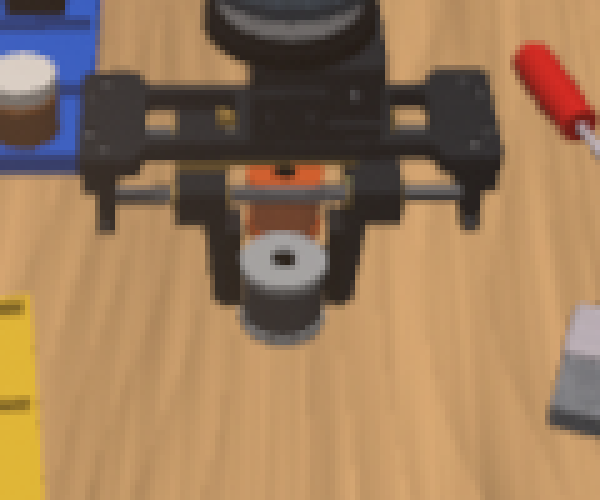

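The crop shows the steel spool hanging upright in the fingers, bottom about 50 mm up; the jar stands in the blue tray at left.

```bash
python3 - <<'E'
from h import *
plan(.597,-.166,.15,93.2)
E
```

```text
t 16.5 pos [0.4393 0.1123 0.0804] psi 93.2 -> xyz [-0.2866  0.1417 -0.0699] roll 0.0
```

Call:
servo_tool:
  xyz:
    - [0,0,-0.05]
    - [0,0,-0.07]
    - [-0.287,0.142,-0.07]
    - [-0.287,0.142,-0.07]
    - [-0.287,0.142,-0.07]
    - [-0.287,0.142,-0.07]
    - [-0.287,0.142,-0.07]
    - [-0.287,0.142,-0.07]
    - [-0.287,0.142,-0.07]
    - [-0.287,0.142,-0.07]
    - [-0.287,0.142,-0.07]
    - [-0.287,0.142,-0.07]
  roll: [0,0,0,0,0,0,0,0,0,0,0,0]
  grip: [255,255,255,255,255,255,255,255,255,255,255,255]

```text
t: 17.7
eef_pos: [0.597, -0.1647, 0.1504]
ee_rot: [-2.156, -2.282, 0.001]
ft_force: [0.4, -0.2, -1.8]
grip_width: 0.0391
grip_force: 29.6
```

```bash
python3 - <<'E'
from h import *
plan(.597,-.166,.0354,93.2)
E
```

```text
t 17.7 pos [ 0.597  -0.1647  0.1504] psi 93.3 -> xyz [-1.40e-03  1.00e-04  1.15e-01] roll 0.001
```

Call:
servo_tool:
  xyz:
    - [0,0,0.04]
    - [0,0,0.08]
    - [0,0,0.1]
    - [0,0,0.106]
    - [0,0,0.108]
    - [0,0,0.108]
    - [0,0,0.108]
  roll: [0,0,0,0,0,0,0]
  grip: [255,255,255,255,255,255,255]

```text
t: 18.4
eef_pos: [0.5992, -0.1666, 0.0452]
ee_rot: [2.156, 2.281, 0.001]
ft_force: [0.0, -0.2, -0.7]
grip_width: 0.0387
grip_force: 29.6
```

```bash
python3 - <<'E'
from h import *
im,d=robot.snapshot("side"); save("sd4",im[130:210,270:350].repeat(6,0).repeat(6,1))
s=robot.read_state();print(s["ft_force"],s["grip_width"],s["eef_pos"])
P=cloud(cam("side"),d); q=P[130:210,270:350].reshape(-1,3); q=q[(abs(q[:,0]-.597)<.012)&(abs(q[:,1]+.166)<.026)]
q=q[q[:,2]<.06]; print(np.percentile(q[:,2],[1,25,50,75,99]),q[q[:,2]>.038].shape)
E
```

```text
[-0.36555884 -0.6186148  -0.15422694] 0.03868591846758022 [ 0.59909839 -0.16664807  0.04513771]
[0.02770708 0.04037312 0.05352346 0.05523272 0.05745805] (89, 3)
```

View pics/sd4.png

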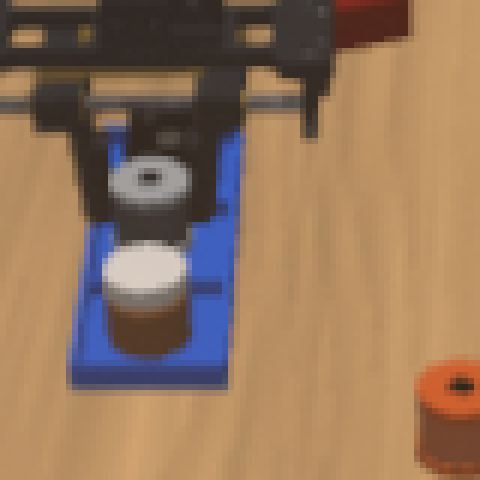

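Spool is level above the middle compartment; jar in the near one. Lowering the rest.

Call:
servo_tool:
  xyz:
    - [0,0,0.001]
    - [0,0,0.003]
    - [0,0,0.005]
    - [0,0,0.006]
    - [0,0,0.007]
    - [0,0,0.0075]
    - [0,0,0.0075]
    - [0,0,0.0075]
  roll: [0,0,0,0,0,0,0,0]
  grip: [255,255,255,255,255,255,255,255]

```text
t: 19.25
eef_pos: [0.598, -0.1663, 0.0359]
ee_rot: [-2.158, -2.283, -0.0]
ft_force: [-0.1, 1.3, -0.8]
grip_width: 0.039
grip_force: 29.7
```

Call:
servo_tool:
  xyz:
    - [0,0,0.0005]
    - [0,0,0.001]
    - [0,0,0.001]
    - [0,0,0.001]
  roll: [0,0,0,0]
  grip: [255,255,255,255]

```text
t: 19.65
eef_pos: [0.5981, -0.1664, 0.0355]
ee_rot: [2.158, 2.283, 0.0]
ft_force: [-2.5, 0.3, 5.5]
grip_width: 0.0393
grip_force: 29.4
```

Contact (5.5 N up). Release and rise.

Call:
servo_tool:
  xyz:
    - [0,0,0]
    - [0,0,0]
    - [0,0,0]
    - [0,0,-0.01]
    - [0,0,-0.05]
    - [0,0,-0.1]
    - [0,0,-0.14]
    - [0,0,-0.14]
    - [0,0,-0.14]
    - [0,0,-0.14]
  roll: [0,0,0,0,0,0,0,0,0,0]
  grip: [130,90,90,90,90,60,0,0,0,0]

```text
t: 20.65
eef_pos: [0.5971, -0.1659, 0.1736]
ee_rot: [-2.157, -2.281, 0.001]
ft_force: [0.3, 0.7, -0.3]
grip_width: 0.0879
grip_force: 0.0
```

```bash
python3 - <<'E'
from h import *
plan(.36,-.289,.15,99)
plan(.36,-.289,.03,99)
plan(.36,-.289-.09,.15,99)
E
```

```text
t 20.65 pos [ 0.5971 -0.1659  0.1736] psi 93.2 -> xyz [-0.1097 -0.2436  0.024 ] roll -0.101
t 20.65 pos [ 0.5971 -0.1659  0.1736] psi 93.2 -> xyz [-0.1098 -0.2433  0.144 ] roll -0.101
t 20.65 pos [ 0.5971 -0.1659  0.1736] psi 93.2 -> xyz [-0.1995 -0.2486  0.0239] roll -0.101
```

Call:
servo_tool:
  xyz:
    - [-0.11,-0.243,0.024]
    - [-0.11,-0.243,0.024]
    - [-0.11,-0.243,0.024]
    - [-0.11,-0.243,0.024]
    - [-0.11,-0.243,0.024]
    - [-0.11,-0.243,0.024]
    - [-0.11,-0.243,0.05]
    - [-0.11,-0.243,0.09]
    - [-0.11,-0.243,0.13]
    - [-0.11,-0.243,0.144]
    - [-0.11,-0.243,0.144]
    - [-0.11,-0.243,0.144]
  roll: [-0.1,-0.1,-0.1,-0.1,-0.1,-0.1,-0.1,-0.1,-0.1,-0.1,-0.1,-0.1]
  grip: [0,0,0,0,0,0,0,0,0,0,0,0]

```text
t: 21.85
eef_pos: [0.361, -0.289, 0.0301]
ee_rot: [-2.04, -2.386, -0.001]
ft_force: [0.8, -0.3, 0.1]
grip_width: 0.0884
grip_force: 0.0
```

Call:
servo_tool:
  xyz:
    - [0,0,0]
    - [0,0,0]
    - [0,0,0]
    - [0,0,0]
    - [0,0,0]
    - [0,0,0]
    - [0,0,0]
    - [0,0,0]
    - [0,0,0]
    - [0,0,0]
  roll: [0,0,0,0,0,0,0,0,0,0]
  grip: [0,0,255,255,255,255,255,255,255,255]

```text
t: 22.85
eef_pos: [0.3612, -0.2898, 0.0309]
ee_rot: [-2.041, -2.387, 0.001]
ft_force: [-4.2, -0.4, 1.6]
grip_width: 0.0419
grip_force: 30.0
```

```bash
python3 - <<'E'
from h import *
plan(.604,.107,.16,99.4)
im,d=robot.snapshot("scene"); save("s5",im[150:310,150:320].repeat(3,0).repeat(3,1))
P=cloud(cam("scene"),d)[225:300,210:320].reshape(-1,3); P=P[(P[:,2]>.03)&(P[:,2]<.07)&(P[:,0]>.55)&(P[:,0]<.65)]
for y,n in((-.238,"ch"),(-.166,"st"),(-.094,"jar")):
    q=P[abs(P[:,1]-y)<.036]; t=np.percentile(q[:,2],90); q=q[q[:,2]>t-.007]; print(n,t.round(3),q.mean(0).round(3),len(q))
E
```

```text
t 22.85 pos [ 0.3612 -0.2898  0.0309] psi 98.9 -> xyz [ 0.3542  0.3015 -0.1293] roll -0.008
ch 0.038 [ 0.604 -0.236  0.036] 313
st 0.044 [ 0.599 -0.163  0.042] 213
jar 0.048 [ 0.595 -0.095  0.046] 207
```

View pics/s5.png

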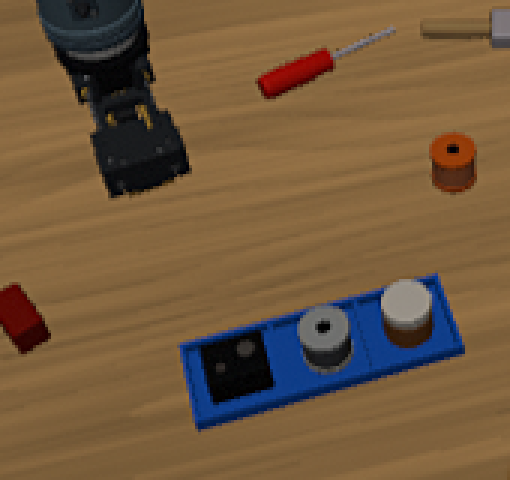

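All three blue-tray things stand flat (tops 36/42/46 mm). The brass is gripped; carrying it.

Call:
servo_tool:
  xyz:
    - [0,0,-0.02]
    - [0,0,-0.05]
    - [0,0,-0.09]
    - [0,0,-0.12]
    - [0.02,0.017,-0.13]
    - [0.05,0.043,-0.13]
    - [0.08,0.068,-0.13]
    - [0.11,0.094,-0.13]
    - [0.14,0.119,-0.13]
    - [0.17,0.145,-0.13]
    - [0.2,0.17,-0.13]
    - [0.23,0.196,-0.13]
  roll: [0,0,0,0,0,0,0,0,0,0,0,0]
  grip: [255,255,255,255,255,255,255,255,255,255,255,255]

```text
t: 24.1
eef_pos: [0.5192, -0.0298, 0.1596]
ee_rot: [-2.04, -2.386, 0.0]
ft_force: [0.0, 0.5, -5.3]
grip_width: 0.0414
grip_force: 30.0
```

Call:
servo_tool:
  xyz:
    - [0.03,0.026,0]
    - [0.06,0.051,0]
    - [0.09,0.077,0]
    - [0.11,0.094,0]
    - [0.12,0.102,0]
    - [0.124,0.105,0]
    - [0.124,0.105,0]
    - [0.124,0.105,0]
    - [0.124,0.105,0]
    - [0.124,0.105,0]
  roll: [-0.008,-0.008,-0.008,-0.008,-0.008,-0.008,-0.008,-0.008,-0.008,-0.008]
  grip: [255,255,255,255,255,255,255,255,255,255]

```text
t: 25.1
eef_pos: [0.6037, 0.1058, 0.161]
ee_rot: [2.033, 2.395, -0.0]
ft_force: [-0.2, -0.3, -5.6]
grip_width: 0.0416
grip_force: 30.0
```

```bash
python3 - <<'E'
from h import *
plan(.604,.107,.0349,99.4)
im,d=robot.snapshot("side"); save("sd6",im[150:290,210:350].repeat(4,0).repeat(4,1))
print(robot.read_state()["grip_width"])
E
```

```text
t 25.1 pos [0.6037 0.1058 0.161 ] psi 99.3 -> xyz [0.0012 0.0005 0.1261] roll -0.001
0.04210882136497562
```

View pics/sd6.png

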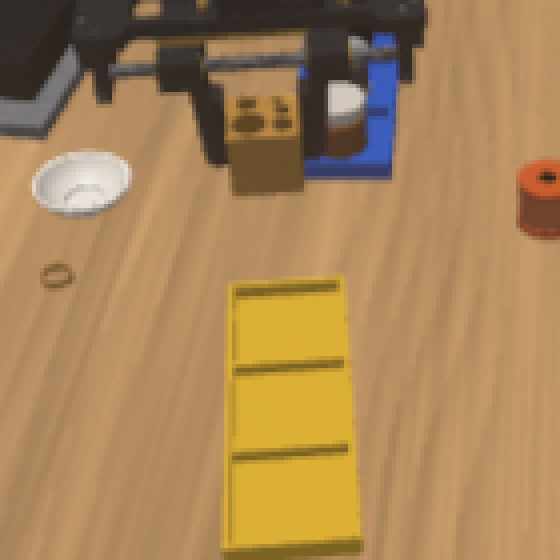

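The brass block hangs level and square, its top showing hollows, ahead of the yellow tray. Lowering.

Call:
servo_tool:
  xyz:
    - [0.001,0,0.03]
    - [0.001,0,0.07]
    - [0.001,0,0.1]
    - [0.001,0,0.113]
    - [0.001,0,0.119]
    - [0.001,0,0.122]
    - [0.001,0,0.124]
    - [0.001,0,0.125]
    - [0.001,0,0.126]
    - [0.001,0,0.126]
    - [0.001,0,0.126]
    - [0.001,0,0.126]
  roll: [0,0,0,0,0,0,0,0,0,0,0,0]
  grip: [255,255,255,255,255,255,255,255,255,255,255,255]

```text
t: 26.35
eef_pos: [0.6038, 0.1077, 0.0351]
ee_rot: [2.032, 2.396, 0.0]
ft_force: [-0.8, 0.4, -5.0]
grip_width: 0.042
grip_force: 30.0
```

Call:
servo_tool:
  xyz:
    - [0,0,0.0005]
    - [0,0,0.0005]
    - [0,0,0.001]
    - [0,0,0.001]
  roll: [0,0,0,0]
  grip: [255,255,255,255]

```text
t: 26.75
eef_pos: [0.6039, 0.1078, 0.0349]
ee_rot: [2.032, 2.396, 0.0]
ft_force: [-3.9, -0.9, 5.7]
grip_width: 0.0414
grip_force: 30.0
```

Seated. Release and go for the red bar.

Call:
servo_tool:
  xyz:
    - [0,0,0]
    - [0,0,0]
    - [0,0,0]
    - [0,0,-0.01]
    - [0,0,-0.05]
    - [0,0,-0.1]
    - [0,0,-0.14]
    - [0,0,-0.14]
    - [0,0,-0.14]
    - [0,0,-0.14]
  roll: [0,0,0,0,0,0,0,0,0,0]
  grip: [130,90,90,90,90,60,0,0,0,0]

```text
t: 27.75
eef_pos: [0.6028, 0.1077, 0.1726]
ee_rot: [-2.031, -2.395, 0.002]
ft_force: [-0.3, -0.4, -0.2]
grip_width: 0.0881
grip_force: 0.0
```

```bash
python3 - <<'E'
from h import *
plan(.504,-.404,.12,25.5)
E
```

```text
t 27.75 pos [0.6028 0.1077 0.1726] psi 99.4 -> xyz [-0.4887 -0.1808  0.0529] roll 1.29
```

Call:
servo_tool:
  xyz:
    - [-0.489,-0.181,0]
    - [-0.489,-0.181,0]
    - [-0.489,-0.181,0]
    - [-0.489,-0.181,0]
    - [-0.489,-0.181,0]
    - [-0.489,-0.181,0]
    - [-0.489,-0.181,0]
    - [-0.489,-0.181,0]
    - [-0.489,-0.181,0.02]
    - [-0.489,-0.181,0.053]
    - [-0.489,-0.181,0.053]
    - [-0.489,-0.181,0.053]
  roll: [0.12,0.24,0.36,0.48,0.6,0.72,0.84,0.96,1.08,1.2,1.29,1.29]
  grip: [0,0,0,0,0,0,0,0,0,0,0,0]

```text
t: 28.95
eef_pos: [0.5012, -0.4059, 0.1151]
ee_rot: [-3.06, -0.681, 0.007]
ft_force: [0.4, -0.3, 0.7]
grip_width: 0.0882
grip_force: 0.0
```

Call:
servo_tool:
  xyz:
    - [0,0,0]
    - [0,0,0]
    - [0,0,0]
  roll: [0,0,0]
  grip: [0,0,0]

```text
t: 29.25
eef_pos: [0.5057, -0.4031, 0.1214]
ee_rot: [3.063, 0.696, 0.001]
ft_force: [-0.2, 0.5, -0.2]
grip_width: 0.0883
grip_force: 0.0
```

```bash
python3 - <<'E'
from h import *
plan(.504,-.404,.03,25.5)
E
```

```text
t 29.25 pos [ 0.5057 -0.4031  0.1214] psi 25.6 -> xyz [-0.002   0.      0.0914] roll 0.002
```

Call:
servo_tool:
  xyz:
    - [-0.001,0,0.04]
    - [-0.001,0,0.07]
    - [-0.001,0,0.085]
    - [-0.001,0,0.091]
    - [-0.001,0,0.091]
    - [-0.001,0,0.091]
  roll: [0,0,0,0,0,0]
  grip: [0,0,0,0,0,0]

```text
t: 29.85
eef_pos: [0.5051, -0.4054, 0.0315]
ee_rot: [3.062, 0.693, 0.002]
ft_force: [-0.2, -0.1, 0.2]
grip_width: 0.0882
grip_force: 0.0
```

Call:
servo_tool:
  xyz:
    - [0,0,0]
    - [0,0,0]
    - [0,0,0]
    - [0,0,0]
    - [0,0,0]
    - [0,0,0]
    - [0,0,0]
    - [0,0,0]
    - [0,0,0]
  roll: [0,0,0,0,0,0,0,0,0]
  grip: [255,255,255,255,255,255,255,255,255]

```text
t: 30.75
eef_pos: [0.504, -0.4046, 0.0298]
ee_rot: [-3.064, -0.693, 0.0]
ft_force: [-0.3, 2.2, 0.8]
grip_width: 0.0279
grip_force: 30.0
```

```bash
python3 - <<'E'
from h import *
plan(.58,.249,.16,99.4)
E
```

```text
t 30.75 pos [ 0.504  -0.4046  0.0298] psi 25.5 -> xyz [ 0.3498 -0.5573 -0.1301] roll -1.29
```

Call:
servo_tool:
  xyz:
    - [0,0,-0.04]
    - [0,0,-0.08]
    - [0,0,-0.12]
    - [0.35,-0.557,-0.13]
    - [0.35,-0.557,-0.13]
    - [0.35,-0.557,-0.13]
    - [0.35,-0.557,-0.13]
    - [0.35,-0.557,-0.13]
    - [0.35,-0.557,-0.13]
    - [0.35,-0.557,-0.13]
    - [0.35,-0.557,-0.13]
    - [0.35,-0.557,-0.13]
  roll: [0,0,0,-0.14,-0.28,-0.42,-0.56,-0.7,-0.84,-0.98,-1.12,-1.26]
  grip: [255,255,255,255,255,255,255,255,255,255,255,255]

```text
t: 31.95
eef_pos: [0.5561, 0.0442, 0.1568]
ee_rot: [2.061, 2.371, 0.0]
ft_force: [1.3, 0.8, -0.5]
grip_width: 0.0277
grip_force: 30.0
```

```bash
python3 - <<'E'
from h import *
for i in range(4): robot.snapshot("side")
plan(.58,.249,.16,99.4)
E
```

```text
t 32.15 pos [0.556  0.0433 0.1566] psi 97.8 -> xyz [ 0.2005  0.0516 -0.0035] roll -0.028
```

Call:
servo_tool:
  xyz:
    - [0.2,0.052,-0.0035]
    - [0.2,0.052,-0.0035]
    - [0.2,0.052,-0.0035]
    - [0.2,0.052,-0.0035]
    - [0.2,0.052,-0.0035]
    - [0.2,0.052,-0.0035]
    - [0.2,0.052,-0.0035]
    - [0.2,0.052,-0.0035]
  roll: [-0.028,-0.028,-0.028,-0.028,-0.028,-0.028,-0.028,-0.028]
  grip: [255,255,255,255,255,255,255,255]

```text
t: 32.95
eef_pos: [0.5813, 0.245, 0.16]
ee_rot: [-2.038, -2.391, 0.001]
ft_force: [0.5, 0.2, -1.3]
grip_width: 0.0279
grip_force: 30.0
```

```bash
python3 - <<'E'
from h import *
plan(.58,.249,.0338,99.4)
E
```

```text
t 32.95 pos [0.5813 0.245  0.16  ] psi 99.1 -> xyz [ 0.0042 -0.0006  0.1262] roll -0.005
```

Call:
servo_tool:
  xyz:
    - [0.004,0,0.03]
    - [0.004,0,0.07]
    - [0.004,0,0.1]
    - [0.004,0,0.113]
    - [0.004,0,0.119]
    - [0.004,0,0.122]
    - [0.004,0,0.124]
    - [0.004,0,0.125]
    - [0.004,0,0.126]
    - [0.004,0,0.126]
    - [0.004,0,0.126]
    - [0.004,0,0.126]
  roll: [-0.005,-0.005,-0.005,-0.005,-0.005,-0.005,-0.005,-0.005,-0.005,-0.005,-0.005,-0.005]
  grip: [255,255,255,255,255,255,255,255,255,255,255,255]

```text
t: 34.15
eef_pos: [0.5805, 0.2514, 0.0344]
ee_rot: [2.028, 2.399, 0.0]
ft_force: [1.0, -0.1, -1.1]
grip_width: 0.0276
grip_force: 30.0
```

Call:
servo_tool:
  xyz:
    - [0,0,0.0005]
    - [0,0,0.0005]
    - [0,0,0.001]
    - [0,0,0.001]
  roll: [0,0,0,0]
  grip: [255,255,255,255]

```text
t: 34.55
eef_pos: [0.5805, 0.2514, 0.0338]
ee_rot: [2.028, 2.399, 0.0]
ft_force: [-1.5, -0.1, 3.9]
grip_width: 0.0276
grip_force: 30.0
```

Call:
servo_tool:
  xyz:
    - [0,0,0]
    - [0,0,0]
    - [0,0,0]
    - [0,0,-0.01]
    - [0,0,-0.05]
    - [0,0,-0.1]
    - [0,0,-0.15]
    - [-0.05,-0.05,-0.2]
    - [-0.05,-0.1,-0.2]
    - [-0.05,-0.15,-0.2]
    - [-0.05,-0.15,-0.2]
    - [-0.05,-0.15,-0.2]
  roll: [0,0,0,0,0,0,0,0,0,0,0,0]
  grip: [180,130,130,130,130,60,0,0,0,0,0,0]

```text
t: 35.75
eef_pos: [0.4384, 0.1767, 0.2342]
ee_rot: [2.028, 2.399, 0.001]
ft_force: [0.2, 0.9, 0.4]
grip_width: 0.0883
grip_force: 0.0
```

```bash
python3 - <<'E'
from h import *
im,d=robot.snapshot("scene"); save("s7",im[150:310,140:480].repeat(2,0).repeat(2,1))
P=cloud(cam("scene"),d).reshape(-1,3)
for n,x,y in(("ch",.601,-.238),("st",.597,-.166),("jar",.593,-.094),("brass",.604,.107),("rouge",.58,.249),("copper",.44,-.017),("green",.369,.246)):
    q=P[(np.hypot(P[:,0]-x,P[:,1]-y)<.034)&(P[:,2]>.025)&(P[:,2]<.07)]; 
    if len(q)<9: print(n,"few");continue
    t=np.percentile(q[:,2],90); q=q[q[:,2]>t-.007]; r=cv2.minAreaRect((q[:,:2]*1000).astype(np.float32)); print(n,np.median(q[:,2]).round(3),np.round(r[0]),np.round(r[1]),round(r[2]))
E
```

```text
ch 0.036 [ 602. -236.] [39. 50.] 3
st 0.042 [ 600. -163.] [41. 40.] 84
jar 0.046 [594. -94.] [39. 40.] 73
brass 0.046 [604. 109.] [44. 44.] 9
rouge 0.033 [581. 250.] [28. 51.] 9
copper 0.038 [441. -17.] [42. 38.] 12
green 0.029 [370. 245.] [27. 52.] 81
```

View pics/s7.png

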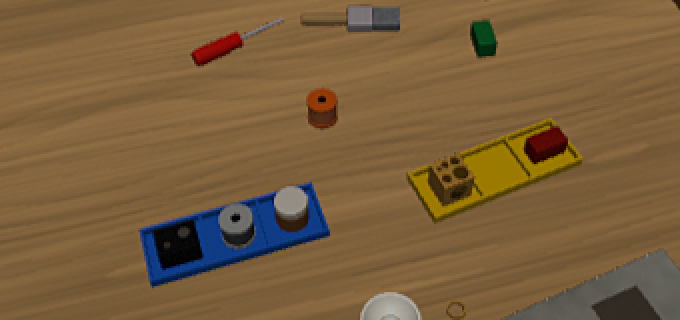

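All five are flat in their own compartments, and the green bar and copper spool have not moved.

```bash
python3 -c "
from h import *
print(robot.finish_job())"
```

```text
the job is handed in; nothing more can be done
None
```

Both kits are made up and handed in: charcoal, flux jar and steel spool in the blue tray, doming block and red bar in the yellow tray, each flat in its own compartment, with the green bar and copper spool left where they were (about 36 s used).

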